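# Lean the price board and hold the spring clip open over its edge

## Robot

A 6-joint arm with a two-finger parallel gripper is mounted at the origin on the work surface. World frame = base frame: x ahead of the robot, y to its left, z up, the work surface at z = 0. Lengths are in m, angles in rad, forces in N, time in s.
With the tool pointing down it reaches from about 0.35 to 0.775 m from the base axis. Payload 7.3 kg.
Tool frame: the origin (TCP) lies midway between the tips of the shut fingers; the grasp point (between the pads) lies 19 mm behind it (robot.grip_depth is the z of the grasp point in the tool frame, in m); z points along the fingers, y is the line along which they close (so a half turn about z gives the same grasp; the last joint's range is limited). The gripper opens to 92 mm and grips with 3 to 60 N. Pads are 19 mm wide; open, the fingers measure 130 mm over their backs; the gripper's body (75 mm by 190 mm) begins 47 mm behind the grasp point.
Start: joints at [1.031, 0.342, 1.524, -0, 1.275, -0.146], TCP at [0.201, 0.485, 0.227] pointing down, gripper open.
Joint ranges: [-2.53, 2.53], [-0.77, 2.02], [0.04, 2.7], [-1, 4.14], [0.28, 2.66], [-3.11, 3.11]. Speed limits (rad/s): [2.57, 2.57, 3.14, 3.14, 3.14, 3.14].

## Interface

Orientations are given as [roll, pitch, yaw] about the fixed x, y, z axes, in that order (R = Rz(yaw) Ry(pitch) Rx(roll)).
In Python, from cell import robot, viewer gives the robot as it stands.
- The arm moves only by the tool step_arm, never from a script. Its argument "increments" is a list of rows, each an object with "delta_pos": the shift along the tool's x, y, z in cm, a list of three; "dr": the turn, a rotation vector about the tool's x, y, z in degrees, a list of three; "fingers": the closure, from -1 (fully open) to 1 (shut), so that 0 is half open. In form: [{"delta_pos": [tx, ty, tz], "dr": [wx, wy, wz], "fingers": fingers}, ...]. A call has exactly 5 rows; each row is the pose to reach, as a shift and turn from the pose commanded when the call began, along the tool's axes at that moment; what a row does not reach only later rows make up. A row lasts 1/8 s, in which the tool goes at most 62.5 mm and 10.7 degrees, less where a joint would pass 70% of its speed; a pose out of reach is approached as far as the arm can. A call with a gripper value outside its range is refused whole. The fingers move at their own pace and stop on an object; "newtons" is the grip in N (left out, the last holds). Time passes only in rows, so rows that repeat a pose let the fingers close, or fill a call up. It gives the time, the measured TCP pose, the force, the opening and the grip force at its end, in the units of the state.
- robot.observe(): the state, without advancing time (a new reading comes with each control period).
- viewer.read_camera(name): name is "side" or "top" or "wrist"; returns the picture (420x560x3 uint8, red, green, blue); there is no depth.
- viewer.camera_params(name): a dict with "K" (3x3 intrinsics, pixels), "T" (4x4, takes a point from camera to world coordinates). Camera axes: x right, y down, z forward; pixel columns grow to the right and rows downward; lengths in m; the calibration is good to about 2 mm. The wrist camera is an equidistant fisheye: a pixel r from the principal point sees the ray r / f radians off the axis. A picture is of the moment at which its call begins: read the wrist's pose just before it. camera_params takes no time and is no camera call; for the wrist camera it gives the pose at the moment of the call.
- robot.hand_in(): hands the job in; it is judged then, once.
The state is a dict: "time": time; "qpos": joint angles; "qvel": joint speeds; "joint_efforts": joint torques, N m; "tool_pos": TCP position; "tool_rot": TCP orientation; "contact_force": force on the tool from outside, world axes, zero at the start; "torque": the same for the moment, N m; "opening": finger opening in m; "grip_force": force on a finger pad.
Only numpy, scipy, OpenCV 4.12 (cv2) and the standard library are available. Lean on these libraries where they do the work, as an engineer would, in place of code of your own. Each camera call takes 0.05 s, during which the arm holds its last target. There are 200 camera calls.

## Task

Take the price board out of its slotted rack and lean it on the display stand, its foot fully on the ledge behind the lip and its back flat on the tilted backrest, roughly centred, and let go of it. Then squeeze the tails of the spring clip to open it wide, take it off the metal strip, and bring it over the middle of the board's top edge so that the edge is well inside the gaping jaws, one jaw in front and one behind, neither touching the board. Finish while holding the clip there squeezed open, ready for a colleague to slip in a price card; do not let it close or let go, and leave the jar, carton, tub and can where they stand.

Things in the scene. Friction and masses are not known exactly. Their poses are not given: they have to be found in the camera images.
- board_mid (a point): Price board: a flat wooden board 140 mm wide (its y), 130 mm high (its z), 8 mm thick (its x), about 0.12 kg, blank white paper on the lower part of its +x face. This point is its very centre, 65 mm below the top edge. Starts standing upright (z up) in the slot of the rack, long faces looking along the rack's x.
- rack: Low wooden block fixed to the counter, 75 x 170 mm, 34 mm high, with a slot 12 mm wide and 24 mm deep along its y in which the board's foot stands 10 mm above the counter. Origin: centre of its underside.
- stand: Wooden display stand fixed to the counter, base 120 (x) x 170 (y) mm, with a tilted backrest. Origin: centre of its underside, z up; ledge and lip are on its +x side. The backrest leans 0.30 rad from vertical, top towards its -x, and reaches 75 mm up the slope; a seated board stands 55 mm clear above it. The ledge is square to the backrest, 16 mm deep, then a lip 8 mm high.
- stand_seat (a point): Middle (along y) of the inner corner where the backrest face meets the ledge face, 15 mm towards +x and 20 mm above the stand's origin; axes as the stand's. The back of a seated board starts here and rises along (-sin 0.30, 0, cos 0.30) in the stand's axes.
- strip: Upright aluminium strip 8 mm thick (its x), 100 mm long (its y), top edge 62 mm above the counter, on a wooden foot 80 x 120 mm, fixed. Origin: centre of its underside. The clip starts clamped on its top edge, near the middle.
- clip_pivot (a point): Grey spring clip (big peg, steel coil at the pivot), 30 mm wide (its y), 65 g. Point: middle of the pivot, on lever A (clip's +x side). Parked: z up, pivot 92 mm above the counter, jaw tips 48 mm below the pivot, tail ends 48 mm above it. Tails slope outwards: parked, outer faces 22 mm apart at the pivot, 51 at the top; squeezed fully they are parallel, 22 mm apart.
- jaw_a (a point): Inner face of lever A's jaw (clip's +x side), middle of its width, 3 mm above its tip, 45 mm below the pivot. The throat between the jaws is clear to 35 mm above the tips. Squeezed evenly, each lever turns half of the joint angle, so lever A's frame (pivot, this point) tilts up to 0.3 rad about y.
- jaw_b (a point): The same point on lever B's jaw (clip's -x side); moves with lever B.
- clip_lever (a joint): Opening angle between the levers, rad: -0.18 shut, 0 parked on the 8 mm strip, 0.58 wide open (stop; jaw gap about 34 mm). A spring shuts it. Squeezing the tails along the clip's x opens it: held 33 mm above the pivot it takes about 3 N to start and 7 N to open fully; 15 to 25 N holds it firmly on its stop. Wide open means above 0.40.
- jar: Bystander: jar 90 mm across, 120 mm high. Origin under its centre.
- carton: Bystander: closed cardboard carton 70 x 120 x 50 mm. Origin under its centre.
- tub: Bystander: open white tub 110 mm across, 100 mm high. Origin under its centre.
- can: Bystander: metal can 66 mm across, 115 mm high. Origin under its centre.

How it is judged:
On the way, in this order (a step that is already met when the one before it is completed fails the run):
1. the board leans on the stand, seated on the ledge and against the backrest, let go of and at rest (x of board_mid in the frame of stand between -0.00838747 and 0.00961253 m and y of board_mid in the frame of stand between -0.025 and 0.025 m and z of board_mid in the frame of stand between 0.077279 and 0.089279 m and angle between board_mid's own z axis and vertical between 0.22 and 0.38 rad and angle between the y axis of board_mid and the y axis of stand, either way round below 0.12 rad and contact force between the fingers and board below 0.1 N and contact force between board and stand above 0.3 N and linear speed of board below 0.02 m/s), for 0.2 s.
2. the clip is squeezed open and clear of the strip (value of joint clip_lever above 0.4 rad and z of each of jaw_a, jaw_b in the frame of strip above 0.067 m and contact force between the fingers and clip above 1 N), for 0.2 s.
At the end, for the whole second after the job is handed in: Board seated on the stand (8 mm x, 6 mm z, 25 mm sideways, tilt 0.22 to 0.38 rad). Fingers hold the clip, joint over 0.40; jaws on either side of the board, 2 mm or more off it, 8 to 35 mm below its top edge, within 30 mm of its middle; clip and fingers touch nothing else (x of board_mid in the frame of stand between -0.00838747 and 0.00961253 m and y of board_mid in the frame of stand between -0.025 and 0.025 m and z of board_mid in the frame of stand between 0.077279 and 0.089279 m and angle between board_mid's own z axis and vertical between 0.22 and 0.38 rad and angle between the y axis of board_mid and the y axis of stand, either way round below 0.12 rad and z of jaw_a in the frame of board_mid between 0.03 and 0.057 m and y of jaw_a in the frame of board_mid between -0.03 and 0.03 m and z of jaw_b in the frame of board_mid between 0.03 and 0.057 m and y of jaw_b in the frame of board_mid between -0.03 and 0.03 m and ((x of jaw_a in the frame of board_mid above 0.006 m and x of jaw_b in the frame of board_mid below -0.006 m) or (x of jaw_b in the frame of board_mid above 0.006 m and x of jaw_a in the frame of board_mid below -0.006 m)) and value of joint clip_lever above 0.4 rad and contact force between the fingers and clip above 1 N and contact force between each of clip, the fingers and board below 0.3 N and contact force between clip and strip below 0.3 N and contact force between clip and stand below 0.3 N and contact force between clip and rack below 0.3 N); the arm keeps its last pose, push and grip.
It fails at once if the jar, carton, tub or can is pushed more than 30 mm or tipped over (distance of any of jar, carton, tub, can from where it was at the start of the episode above 0.03 m or angle between any of jar, carton, tub, can's own z axis and vertical above 0.5 rad).
It fails at once if the board falls over (angle between board_mid's own z axis and vertical above 1 rad).
It fails at once if the clip is dropped on the counter (height (world z) of clip_pivot below 0.06 m).
It also fails if it takes over 64 s, if anything falls off the work surface, if the arm or the gripper's body presses on something with over 40 N, if the wrist force passes 120 N, or if a joint passes its speed limit or range.

## Working session

There is one attempt and no reset: what is moved stays moved. The work goes in short steps, Python scripts to look and compute and a tool call to move; the robot and the scene stay as the last step left them, time stands still between calls to the robot, and variables do not carry over. Pictures are saved under pics/ and viewed, at most 10 in all, crops included, and the job is handed in when it is done.

Besides the shell and the picture viewer there is one more tool, called as a command line: name --argument value ..., lists and objects as JSON in quotes. step_arm: Moves the arm, as the interface text tells. Its arguments: {"type":"object","properties":{"increments":{"type":"array"},"newtons":{"type":"number"}},"required":["increments"]}

```bash
mkdir -p pics; ls; python3 - <<'E'
from cell import robot, viewer
import cv2,numpy as np
ims=[]
for n in ["side","top"]:
    im=viewer.read_camera(n); cv2.imwrite(f"pics/{n}0.png",im[:,:,::-1]); p=viewer.camera_params(n)
    print(n,np.round(p["K"],1).tolist(),np.round(p["T"],3).tolist())
print(robot.observe())
E
```

```text
pics
side [[385.7, 0.0, 285.7], [0.0, 385.7, 210.3], [0.0, 0.0, 1.0]] [[0.989, -0.108, 0.098, 0.535], [-0.144, -0.639, 0.755, -0.901], [-0.019, -0.761, -0.648, 0.873], [0.0, 0.0, 0.0, 1.0]]
top [[483.5, 0.0, 281.3], [0.0, 483.5, 211.2], [0.0, 0.0, 1.0]] [[0.022, -0.983, 0.184, 0.424], [-1.0, -0.018, 0.02, -0.007], [-0.016, -0.184, -0.983, 1.344], [0.0, 0.0, 0.0, 1.0]]
{'time': 0.1, 'qpos': array([ 1.03100333e+00,  3.42610299e-01,  1.52491390e+00, -4.61377285e-05,
        1.27541440e+00, -1.46002302e-01]), 'qvel': array([ 0.00120381, -0.00016596, -0.00492701,  0.00101394, -0.00105583,
        0.00076131]), 'joint_efforts': array([ 9.89462606e-04, -4.32005095e+01, -2.44693565e+01,  7.18615344e-02,
        5.25907287e-02,  3.40650260e-06]), 'tool_pos': array([0.20124137, 0.48450192, 0.22613931]), 'tool_rot': array([-3.14025461e+00, -1.52161402e-04,  2.74781532e+00]), 'contact_force': array([0.46692936, 1.4426995 , 0.38428892]), 'torque': array([-0.07999796,  0.00194436, -0.005218  ]), 'grip_force': 0.0, 'opening': 0.09190416634086686}
```

View pics/side0.png

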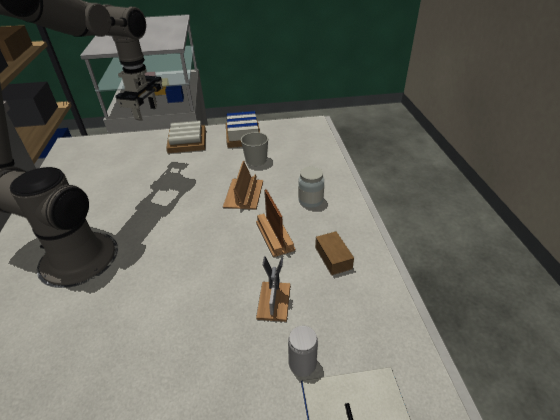

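View pics/top0.png

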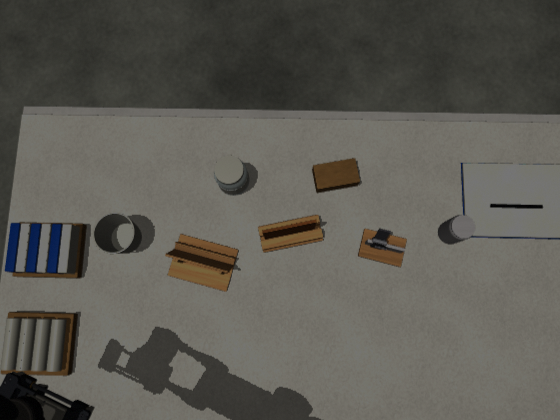

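Side view: the stand is near (243,190), the rack with the board at (275,225), and the strip with the clip at (274,285). The same three are in the top view at (203,262), (291,232) and (383,245). Next I'll enlarge them.

```bash
python3 - <<'E'
import cv2,numpy as np
t=cv2.imread("pics/top0.png");s=cv2.imread("pics/side0.png")
a=cv2.resize(t[215:305,155:415],None,fx=3,fy=3,interpolation=cv2.INTER_CUBIC)
b=cv2.resize(s[155:325,215:300],None,fx=1.9,fy=1.9,interpolation=cv2.INTER_CUBIC)
b1=cv2.resize(s[155:255,215:300],(264,310),interpolation=cv2.INTER_CUBIC);b2=cv2.resize(s[245:325,245:300],(213,310),interpolation=cv2.INTER_CUBIC)
o=np.zeros((590,780,3),np.uint8);o[:270]=a;o[275:585,:264]=b1;o[275:585,270:483]=b2
o=np.clip(o*1.6,0,255).astype(np.uint8);cv2.imwrite("pics/crop1.png",o)
E
```

```text
(no output)
```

View pics/crop1.png

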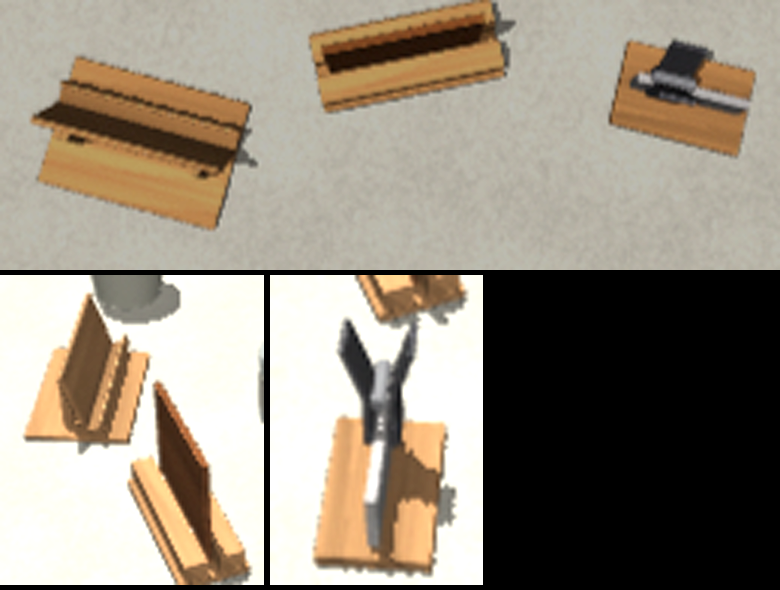

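The stand's ledge faces world +x (right in the side view) and its backrest leans towards -x. The board stands in the rack slot, and the clip is on the strip with its tails open along about world x. I'll measure with colour masks.

```bash
cat > h.py <<'E'
import numpy as np,cv2
from scipy.spatial.transform import Rotation as R
from cell import robot,viewer
def ray(n,u,v,P=None):
    p=P or viewer.camera_params(n);K,T=np.array(p["K"]),np.array(p["T"])
    x=(u-K[0,2])/K[0,0];y=(v-K[1,2])/K[1,1]
    if n=="wrist":
        r=np.hypot(x,y);d=np.array([np.sin(r)*x/r,np.sin(r)*y/r,np.cos(r)]) if r>1e-9 else np.array([0,0,1.])
    else: d=np.array([x,y,1.])
    d=T[:3,:3]@d;return T[:3,3],d/np.linalg.norm(d)
def onz(n,u,v,z,P=None):
    o,d=ray(n,u,v,P);return o+d*(z-o[2])/d[2]
def proj(n,X,P=None):
    p=P or viewer.camera_params(n);K,T=np.array(p["K"]),np.array(p["T"])
    c=T[:3,:3].T@(np.asarray(X)-T[:3,3])
    if n=="wrist":
        th=np.arctan2(np.hypot(c[0],c[1]),c[2]);q=c[:2]/np.hypot(c[0],c[1])*th
    else: q=c[:2]/c[2]
    return np.array([K[0,0]*q[0]+K[0,2],K[1,1]*q[1]+K[1,2]])
def pose():
    s=robot.observe();return np.array(s["tool_pos"]),R.from_euler("xyz",s["tool_rot"])
def target(p,yaw,tilt=0):
    "TCP p; tool y along +-(cos yaw,sin yaw); tool z = down, leant by tilt towards +yaw dir. picks nearest half turn"
    cy,sy=np.cos(yaw),np.sin(yaw)
    z=np.array([cy*np.sin(tilt),sy*np.sin(tilt),-np.cos(tilt)])
    y=np.array([cy*np.cos(tilt),sy*np.cos(tilt),np.sin(tilt)])
    return np.array(p),[R.from_matrix(np.c_[np.cross(s*y,z),s*y,z]) for s in(1,-1)]
def delta(p,yaw,tilt=0):
    p0,r0=pose();p,rs=target(p,yaw,tilt)
    print("dpos cm",np.round(r0.inv().apply(p-p0)*100,2),end=" ")
    for r in rs: print("dr",np.round((r0.inv()*r).as_rotvec(degrees=True),1),end=" ")
    print()
E
python3 - <<'E'
from h import *
im=cv2.imread("pics/top0.png");hsv=cv2.cvtColor(im,cv2.COLOR_BGR2HSV)
m=((hsv[...,0]<25)&(hsv[...,1]>90)).astype(np.uint8)*255
m=cv2.morphologyEx(m,cv2.MORPH_CLOSE,np.ones((7,7)))
cs,_=cv2.findContours(m,0,1)
for c in cs:
    if cv2.contourArea(c)<300:continue
    (cx,cy),wh,a=cv2.minAreaRect(c);b=cv2.boxPoints(cv2.minAreaRect(c))
    print("px",round(cx),round(cy),cv2.contourArea(c))
    for z in(0.012,.034):
        w=np.array([onz("top",*q,z)[:2] for q in b]);print(z,np.round(w,3).tolist(),np.round(w.mean(0),3),"sides",np.round(np.linalg.norm(w-np.roll(w,1,0),axis=1),3),"ang",np.round(np.degrees(np.arctan2(*(w-np.roll(w,1,0)).T[::-1])),1))
E
```

```text
px 38 349 1052.0
0.012 [[0.191, 0.759], [0.395, 0.763], [0.379, 0.568], [0.177, 0.569]] [0.286 0.665] sides [0.19  0.204 0.196 0.202] ang [ 85.7   1.  -94.6 179.5]
0.034 [[0.195, 0.746], [0.395, 0.75], [0.38, 0.558], [0.181, 0.56]] [0.288 0.654] sides [0.187 0.2   0.193 0.199] ang [ 85.7   1.  -94.6 179.5]
px 199 261 2602.5
0.012 [[0.494, 0.349], [0.612, 0.325], [0.564, 0.137], [0.448, 0.165]] [0.529 0.244] sides [0.19  0.12  0.193 0.119] ang [  76.   -11.9 -104.3  166.6]
0.034 [[0.493, 0.344], [0.609, 0.319], [0.562, 0.135], [0.448, 0.162]] [0.528 0.24 ] sides [0.187 0.118 0.19  0.117] ang [  76.   -11.9 -104.3  166.6]
px 382 247 935.5
0.012 [[0.553, -0.191], [0.63, -0.211], [0.601, -0.329], [0.525, -0.308]] [ 0.577 -0.26 ] sides [0.121 0.079 0.122 0.079] ang [  76.6  -14.7 -103.7  164.4]
0.034 [[0.551, -0.188], [0.627, -0.207], [0.598, -0.324], [0.523, -0.303]] [ 0.575 -0.256] sides [0.119 0.078 0.12  0.078] ang [  76.6  -14.7 -103.7  164.4]
px 49 250 505.0
0.012 [[0.477, 0.756], [0.627, 0.771], [0.626, 0.569], [0.477, 0.558]] [0.552 0.664] sides [0.198 0.15  0.202 0.149] ang [  89.9    5.8  -90.3 -175.8]
0.034 [[0.476, 0.744], [0.623, 0.758], [0.622, 0.56], [0.476, 0.549]] [0.55  0.653] sides [0.195 0.148 0.199 0.147] ang [  89.9    5.8  -90.3 -175.8]
px 290 233 1547.0
0.012 [[0.629, 0.086], [0.667, -0.083], [0.594, -0.098], [0.557, 0.069]] [ 0.612 -0.007] sides [0.074 0.173 0.074 0.171] ang [  12.9  -77.4 -168.4  102.5]
0.034 [[0.626, 0.084], [0.663, -0.082], [0.591, -0.097], [0.555, 0.068]] [ 0.609 -0.007] sides [0.073 0.17  0.073 0.169] ang [  12.9  -77.4 -168.4  102.5]
px 336 175 1135.0
0.012 [[0.808, -0.063], [0.833, -0.188], [0.755, -0.201], [0.73, -0.077]] [ 0.781 -0.132] sides [0.079 0.128 0.079 0.126] ang [  10.3  -78.7 -170.7  101.3]
0.034 [[0.802, -0.062], [0.826, -0.185], [0.749, -0.198], [0.725, -0.076]] [ 0.776 -0.13 ] sides [0.078 0.126 0.078 0.124] ang [  10.3  -78.7 -170.7  101.3]
```

```bash
python3 - <<'E'
from h import *
w=np.array([onz("top",155+u/3,215+v/3,.012)[:2] for u,v in[(38,183),(217,228),(250,100),(76,57)]])
print(w.round(3).tolist(),w.mean(0),np.linalg.norm(w-np.roll(w,1,0),axis=1),np.degrees(np.arctan2(*(w-np.roll(w,1,0)).T[::-1])))
delta([.59,-.011,.27],np.radians(12.8))
E
```

```text
[[0.486, 0.328], [0.449, 0.162], [0.566, 0.137], [0.603, 0.3]] [0.52602754 0.2315659 ] [0.1200656  0.16982007 0.11981409 0.16750797] [ 166.59063891 -102.60686217  -12.30527143   77.31057011]
dpos cm [-54.91 -30.85  -4.35] dr [-0.1  0.  54.6] dr [-0.000e+00 -1.000e-01 -1.254e+02]
```

step_arm --increments '[{"delta_pos": [-5.5,-3.1,-1],"dr": [0,0,8],"fingers": -1},{"delta_pos": [-11,-6.2,-2],"dr": [0,0,16],"fingers": -1},{"delta_pos": [-16.5,-9.3,-3],"dr": [0,0,24],"fingers": -1},{"delta_pos": [-22,-12.4,-4],"dr": [0,0,32],"fingers": -1},{"delta_pos": [-27.5,-15.5,-4.4],"dr": [0,0,40],"fingers": -1}]'

```text
time: 0.72
tool_pos: [0.3929, 0.2396, 0.2707]
tool_rot: [3.141, -0.0, 2.045]
contact_force: [0.2, -0.2, 0.5]
opening: 0.092
grip_force: 0.0
```

```bash
python3 - <<'E'
from h import *
print(robot.observe()["qpos"],pose()[0])
delta([.59,-.011,.27],np.radians(12.8))
E
```

```text
[ 3.80700702e-01  1.87655538e-01  1.61213555e+00  2.06388660e-04
  1.34106909e+00 -9.38046586e-02] [0.3929008  0.23960946 0.2706776 ]
dpos cm [-31.3    6.08   0.07] dr [ 0.  -0.  14.4] dr [ 0.000e+00  1.000e-01 -1.656e+02]
```

step_arm --increments '[{"delta_pos": [-6,1.2,0],"dr": [0,0,4],"fingers": -1},{"delta_pos": [-12,2.4,0],"dr": [0,0,8],"fingers": -1},{"delta_pos": [-18,3.6,0],"dr": [0,0,12],"fingers": -1},{"delta_pos": [-24,4.8,0],"dr": [0,0,14.4],"fingers": -1},{"delta_pos": [-29.5,6,0.1],"dr": [0,0,14.4],"fingers": -1}]'

```text
time: 1.35
tool_pos: [0.5821, 0.0051, 0.2689]
tool_rot: [-3.141, -0.0, 1.797]
contact_force: [1.3, -0.3, -0.3]
opening: 0.092
grip_force: 0.0
```

```bash
python3 - <<'E'
from h import *
P=viewer.camera_params("wrist");im=viewer.read_camera("wrist")[:,:,::-1];cv2.imwrite("pics/w1.png",im)
print(robot.observe()["qpos"],pose()[0],np.round(P["T"],3).tolist(),P["K"])
delta([.61,-.007,.27],np.radians(12.8))
c=np.array([.61,-.007,.14]);a=np.radians(12.8);
for s in(-.07,.07): print(proj("wrist",c+s*np.array([-np.sin(a),np.cos(a),0]),P))
E
```

```text
[-0.12991731  0.42830504  1.27869256 -0.00300425  1.43322189 -0.35250618] [ 5.85330988e-01 -3.80660801e-04  2.67684518e-01] [[0.975, 0.217, 0.056, 0.566], [0.224, -0.943, -0.245, 0.072], [-0.0, 0.251, -0.968, 0.426], [0.0, 0.0, 0.0, 1.0]] [[325.1922621    0.         281.15548249]
 [  0.         325.1922621  212.73511997]
 [  0.           0.           1.        ]]
dpos cm [-1.19  2.26 -0.23] dr [ 0.   0.2 -0. ] dr [  0.3  -0.  180. ] 
[306.03677305 292.83358902]
[309.76014364 148.92585762]
```

View pics/w1.png

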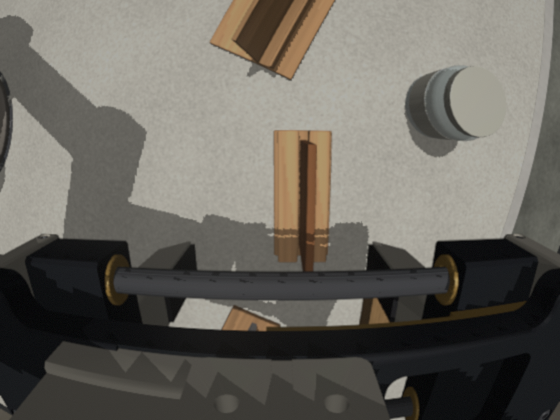

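The wrist picture shows the rack at (302,195). The board's reddish top edge runs from about (311,141) down to the hidden end near (307,270). I'll refine this by colour.

```bash
python3 - <<'E'
from h import *
im=cv2.imread("pics/w1.png")
for r in (135,138,140,142,144,146,160,200): print(r,[tuple(int(k) for k in im[r,c,::-1]) for c in range(298,322,2)])
s=viewer.camera_params("wrist")
E
```

```text
135 [(145, 113, 80), (163, 126, 90), (170, 131, 93), (165, 127, 90), (157, 121, 86), (96, 75, 53), (158, 122, 87), (173, 135, 95), (173, 140, 99), (174, 140, 99), (174, 145, 103), (174, 149, 105)]
138 [(139, 108, 77), (153, 119, 85), (167, 129, 92), (162, 125, 89), (158, 123, 87), (101, 78, 56), (161, 126, 89), (174, 135, 96), (173, 139, 98), (173, 139, 98), (173, 145, 102), (174, 148, 105)]
140 [(138, 107, 76), (106, 80, 57), (95, 71, 50), (95, 70, 49), (109, 82, 57), (87, 67, 48), (159, 123, 87), (174, 136, 97), (174, 141, 99), (173, 139, 98), (174, 145, 103), (174, 149, 105)]
142 [(137, 106, 76), (78, 58, 41), (52, 39, 29), (60, 42, 30), (62, 43, 29), (64, 45, 31), (96, 72, 50), (142, 110, 77), (168, 135, 96), (173, 138, 97), (173, 145, 102), (174, 149, 105)]
144 [(136, 106, 76), (73, 55, 40), (51, 38, 28), (50, 36, 26), (50, 36, 26), (85, 58, 40), (98, 66, 44), (98, 66, 43), (116, 85, 58), (156, 123, 86), (174, 145, 102), (175, 149, 106)]
146 [(134, 104, 75), (80, 60, 44), (49, 35, 26), (50, 37, 27), (47, 35, 26), (104, 70, 47), (126, 85, 56), (124, 83, 54), (119, 79, 51), (129, 97, 67), (175, 146, 103), (174, 149, 105)]
160 [(128, 99, 71), (61, 45, 32), (51, 37, 26), (51, 38, 27), (51, 37, 27), (108, 72, 49), (126, 84, 55), (123, 83, 55), (119, 80, 53), (128, 99, 69), (174, 145, 103), (174, 149, 105)]
200 [(121, 93, 66), (56, 42, 31), (53, 38, 28), (51, 38, 28), (65, 47, 32), (119, 79, 52), (125, 83, 56), (122, 82, 54), (117, 80, 53), (150, 115, 81), (173, 135, 96), (173, 142, 100)]
```

```bash
python3 - <<'E'
from h import *
P=viewer.camera_params("wrist")
A=onz("wrist",311.7,144.5,.14,P);B=onz("wrist",311,200,.14,P);d=(B-A)/np.linalg.norm(B-A)
yaw=np.arctan2(d[0],-d[1]);print(A,B,np.degrees(yaw))
a=np.radians(12.8);u=np.array([np.sin(a),-np.cos(a),0]);print("centre",A+.07*u,"end2",A+.14*u)
c=A+.07*u;print(proj("top",A),proj("top",A+.14*u),proj("side",A),proj("side",A+.14*u))
delta([c[0],c[1],.27],a);delta([c[0],c[1],.100],a)
E
```

```text
[0.5987188  0.05952771 0.14      ] [0.60985511 0.01114273 0.14      ] 12.961493317407246
centre [ 0.6142272  -0.00873275  0.14      ] end2 [ 0.62973559 -0.0769932   0.14      ]
[264.08958587 230.48395199] [318.51931362 219.34974692] [265.82671729 190.21152603] [281.59495552 217.65214625]
dpos cm [-1.45  2.63 -0.23] dr [ 0.   0.2 -0. ] dr [  0.3  -0.  180. ] 
dpos cm [-1.4   2.63 16.77] dr [ 0.   0.2 -0. ] dr [  0.3  -0.  180. ]
```

step_arm --increments '[{"delta_pos": [-1.4,2.6,0],"dr": [0,0,0],"fingers": -1},{"delta_pos": [-1.4,2.6,5.5],"dr": [0,0,0],"fingers": -1},{"delta_pos": [-1.4,2.6,11],"dr": [0,0,0],"fingers": -1},{"delta_pos": [-1.4,2.6,16.4],"dr": [0,0,0],"fingers": -0.5},{"delta_pos": [-1.4,2.6,16.4],"dr": [0,0,0],"fingers": 0}]' --newtons 25

```text
time: 2.02
tool_pos: [0.6063, -0.0002, 0.101]
tool_rot: [-3.132, -0.004, 1.798]
contact_force: [-0.8, 0.6, 1.2]
opening: 0.076
grip_force: 0.0
```

step_arm --increments '[{"delta_pos": [0,0,0],"dr": [0,0,0],"fingers": 0.5},{"delta_pos": [0,0,0],"dr": [0,0,0],"fingers": 1},{"delta_pos": [0,0,0],"dr": [0,0,0],"fingers": 1},{"delta_pos": [0,0,0],"dr": [0,0,0],"fingers": 1},{"delta_pos": [0,0,0],"dr": [0,0,0],"fingers": 1}]'

```text
time: 2.65
tool_pos: [0.6097, -0.0007, 0.1056]
tool_rot: [3.141, 0.0, 1.798]
contact_force: [0.2, -0.4, -0.2]
opening: 0.0264
grip_force: 0.0
```

```bash
python3 - <<'E'
from h import *
s=robot.observe();print(s["tool_pos"],s["tool_rot"],s["opening"],s["grip_force"],s["contact_force"])
E
```

```text
[ 0.60972302 -0.00072892  0.10564021] [3.14105657e+00 1.37344542e-04 1.79829666e+00] 0.02642763057612739 0.0 [ 0.15696051 -0.42162579 -0.18184745]
```

step_arm --increments '[{"delta_pos": [0,0,0],"dr": [0,0,0],"fingers": 1},{"delta_pos": [0,0,0],"dr": [0,0,0],"fingers": 1},{"delta_pos": [0,0,0],"dr": [0,0,0],"fingers": 1},{"delta_pos": [0,0,0],"dr": [0,0,0],"fingers": 1},{"delta_pos": [0,0,0],"dr": [0,0,0],"fingers": 1}]' --newtons 25

```text
time: 3.28
tool_pos: [0.6096, -0.0007, 0.1052]
tool_rot: [3.142, -0.0, 1.798]
contact_force: [0.2, 0.1, 0.2]
opening: 0.0079
grip_force: 25.0
```

step_arm --increments '[{"delta_pos": [0,0,-1],"dr": [0,0,0],"fingers": 1},{"delta_pos": [0,0,-3],"dr": [0,0,0],"fingers": 1},{"delta_pos": [0,0,-6],"dr": [0,0,0],"fingers": 1},{"delta_pos": [0,0,-10],"dr": [0,0,0],"fingers": 1},{"delta_pos": [0,0,-10],"dr": [0,0,0],"fingers": 1}]'

```text
time: 3.9
tool_pos: [0.6113, -0.0009, 0.2093]
tool_rot: [3.135, 0.003, 1.798]
contact_force: [1.0, -0.1, -2.2]
opening: 0.0079
grip_force: 25.0
```

```bash
python3 - <<'E'
from h import *
for n in["side","top"]:viewer.read_camera(n)
a,b=viewer.read_camera("side"),viewer.read_camera("top")
cv2.imwrite("pics/s2f.png",a[:,:,::-1]);cv2.imwrite("pics/t2f.png",b[:,:,::-1])
o=np.hstack([cv2.resize(a[60:260,200:340],(420,600),interpolation=cv2.INTER_CUBIC),cv2.resize(b[150:300,240:335],(380,600),interpolation=cv2.INTER_CUBIC)])[:,:,::-1]
cv2.imwrite("pics/c2.png",np.clip(o*1.5,0,255).astype(np.uint8))
s=robot.observe();print(s["tool_pos"],s["tool_rot"],s["opening"],s["grip_force"],s["contact_force"])
E
```

```text
[ 0.60874168 -0.00063065  0.2038251 ] [-3.13886901e+00 -1.05824497e-03  1.79831852e+00] 0.007946071803745635 24.998851418495178 [-0.3672231  -0.04200688 -1.69052842]
```

View pics/c2.png

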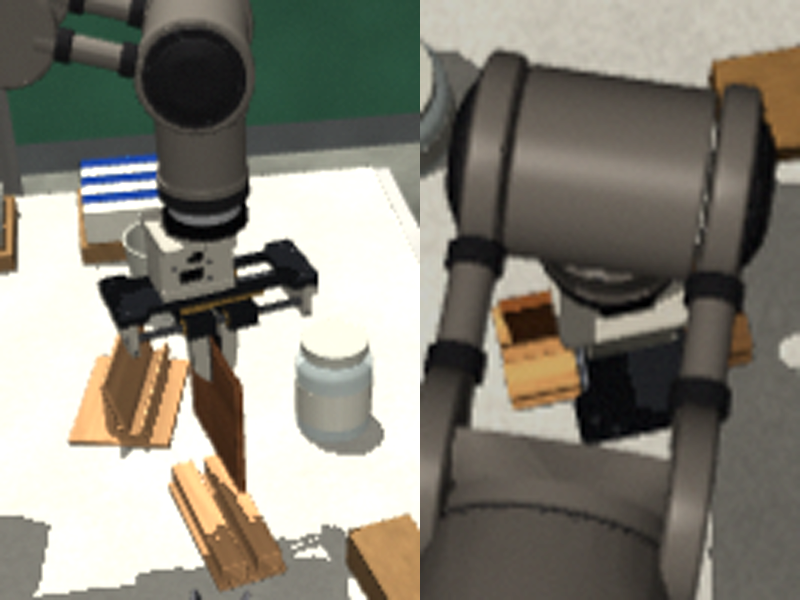

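The board is held upright and clear of the rack; its near bottom corner is at about (282,223) in the side picture. From that I'll get the along-board offset in the grip, then plan the placing.

```bash
python3 - <<'E'
from h import *
p,r=pose();y=r.apply([0,1,0]);x=r.apply([1,0,0]);print(p,"x",x,"y",y)
u=x if x[1]<0 else -x
for e in(-.005,0,.005):
    print(e,proj("side",p+u*(.07+e)-np.array([0,0,.0952])),proj("side",p+u*(.07+e)+[0,0,.0348]))
im=cv2.imread("pics/s2f.png")
for rr in(214,217,219,221,223,225):print(rr,[tuple(int(k) for k in im[rr,c,::-1]) for c in range(272,290,2)])
E
```

```text
[ 0.60874168 -0.00063065  0.2038251 ] x [-0.22556414  0.97422774  0.00105824] y [ 0.97422403  0.22556624 -0.00272363]
-0.005 [279.13708881 222.99217158] [277.71324274 187.70575667]
0 [279.73593934 224.0526857 ] [278.35536954 188.73143231]
0.005 [280.33857366 225.11990062] [279.00188071 189.76411115]
214 [(187, 142, 96), (87, 61, 39), (42, 26, 15), (42, 26, 15), (58, 35, 22), (175, 171, 159), (181, 179, 168), (178, 176, 165), (179, 176, 165)]
217 [(173, 131, 89), (189, 144, 98), (64, 43, 27), (41, 25, 14), (55, 34, 20), (168, 165, 154), (179, 177, 166), (182, 180, 168), (179, 176, 165)]
219 [(84, 62, 42), (174, 131, 88), (149, 110, 73), (46, 29, 18), (58, 37, 22), (167, 164, 153), (179, 176, 165), (177, 176, 164), (179, 177, 166)]
221 [(72, 52, 35), (85, 62, 42), (183, 139, 95), (80, 55, 35), (56, 35, 21), (169, 165, 154), (180, 177, 166), (180, 177, 166), (179, 176, 165)]
223 [(77, 57, 39), (87, 64, 42), (82, 61, 41), (185, 140, 96), (78, 52, 33), (169, 161, 147), (178, 175, 164), (182, 180, 168), (178, 175, 164)]
225 [(75, 55, 37), (65, 48, 32), (87, 64, 43), (86, 63, 42), (191, 146, 99), (191, 153, 103), (176, 171, 159), (179, 177, 166), (180, 178, 166)]
```

```bash
cat >> h.py <<'E'
SC=np.array([.526,.2316,0]);SY=np.radians(-12.6)
def st(x,y,z):
    c,s=np.cos(SY),np.sin(SY);return SC+[c*x-s*y,s*x+c*y,z]
E
python3 - <<'E'
from h import *
for n in("side","top"):
    print(n,[(k,proj(n,st(*k)).round(1).tolist()) for k in[(-.007,.085,.0917),(-.007,-.085,.0917),(.015,-.085,.02),(.06,-.085,.012),(-.06,-.085,.012),(-.06,.085,.012),(.06,.085,.012)]])
im=cv2.imread("pics/side0.png")[150:225,215:275];im2=cv2.imread("pics/top0.png")[225:300,155:250]
o=np.hstack([cv2.resize(im,(464,580),interpolation=cv2.INTER_CUBIC)[:,:],np.zeros((580,6,3),np.uint8)])
a=cv2.resize(im2,None,fx=3.4,fy=3.4,interpolation=cv2.INTER_CUBIC);b=np.zeros((580,a.shape[1],3),np.uint8);b[:a.shape[0]]=a
cv2.imwrite("pics/c3.png",np.clip(np.hstack([o,b])*1.7,0,255).astype(np.uint8))
E
```

```text
side [((-0.007, 0.085, 0.0917), [242.8, 160.7]), ((-0.007, -0.085, 0.0917), [234.7, 188.5]), ((0.015, -0.085, 0.02), [243.1, 205.1]), ((0.06, -0.085, 0.012), [256.1, 207.3]), ((-0.06, -0.085, 0.012), [222.2, 206.1]), ((-0.06, 0.085, 0.012), [231.0, 177.8]), ((0.06, 0.085, 0.012), [262.0, 178.7])]
top [((-0.007, 0.085, 0.0917), [165.9, 254.5]), ((-0.007, -0.085, 0.0917), [228.9, 270.2]), ((0.015, -0.085, 0.02), [234.2, 264.0]), ((0.06, -0.085, 0.012), [238.7, 248.4]), ((-0.06, -0.085, 0.012), [227.4, 291.1]), ((-0.06, 0.085, 0.012), [167.7, 276.0]), ((0.06, 0.085, 0.012), [179.8, 233.9])]
```

View pics/c3.png

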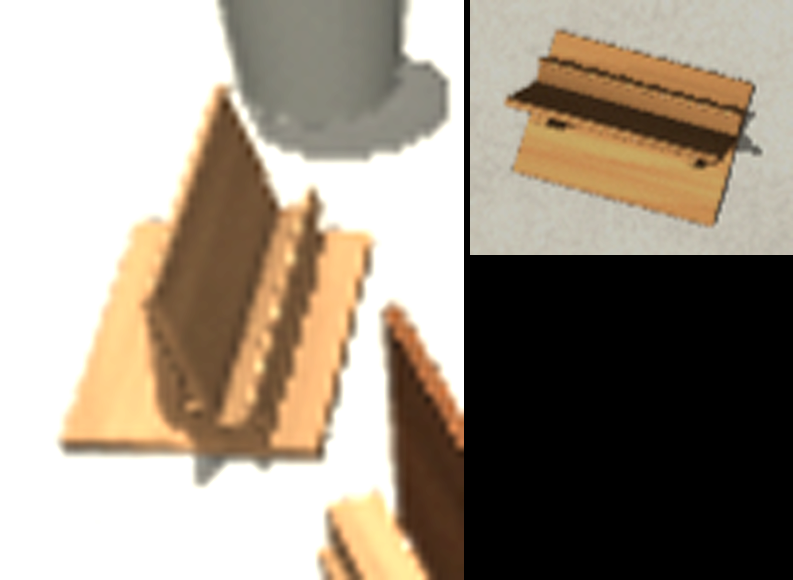

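Stand corners agree within about 1 px in both views (backrest top at (244,161) and (234,189) in the side view), so the stand pose holds to about 2 mm. Next is the pre-place pose.

```bash
sed -i 's/.2316,0/.2300,0/' h.py; cat >> h.py <<'E'
t3=.3
def seat(na,aa,y=0): return st(.015+np.cos(t3)*na-np.sin(t3)*aa,y,.02+np.sin(t3)*na+np.cos(t3)*aa)
E
python3 - <<'E'
from h import *
print(seat(.008,.0952),seat(.008,.175))
delta(seat(.008,.175),SY,.3)
E
```

```text
[0.52064141 0.23119779 0.1133122 ] [0.49762684 0.23634215 0.18954805]
dpos cm [25.59 -5.48  1.47] dr [-17.1  -3.9  25.4] dr [   5.3  -23.3 -152.8]
```

step_arm --increments '[{"delta_pos": [2,-0.5,-3],"dr": [0,0,0],"fingers": 1},{"delta_pos": [8,-1.6,-5],"dr": [-4.3,-1,6.3],"fingers": 1},{"delta_pos": [14,-3,-5],"dr": [-8.6,-2,12.6],"fingers": 1},{"delta_pos": [20,-4.3,-4],"dr": [-13,-3,19],"fingers": 1},{"delta_pos": [25.6,-5.5,-3],"dr": [-17.1,-3.9,25.4],"fingers": 1}]'

```text
time: 4.72
tool_pos: [0.5008, 0.2288, 0.2355]
tool_rot: [2.851, 0.005, 1.366]
contact_force: [0.0, 0.3, -1.7]
opening: 0.0078
grip_force: 25.0
```

```bash
python3 - <<'E'
from h import *
[viewer.read_camera("top") for _ in range(6)]
P=viewer.camera_params("wrist");im=viewer.read_camera("wrist")[:,:,::-1];cv2.imwrite("pics/w3.png",im)
s=viewer.read_camera("side")[:,:,::-1];cv2.imwrite("pics/s3.png",s)
np.save("P3.npy",P["T"]);print(pose()[0]);delta(seat(.008,.175),SY,.3)
print([proj("wrist",st(*k),P).round() for k in[(-.007,.085,.0917),(-.007,-.085,.0917),(.015,.085,.02),(.06,-.085,.012),(.06,.085,.012)]])
o=np.hstack([im[60:420,100:460],cv2.resize(s[100:220,195:320],(375,360),interpolation=cv2.INTER_CUBIC)])
cv2.imwrite("pics/c4.png",np.clip(o*1.3,0,255).astype(np.uint8))
E
```

```text
[0.50374968 0.22603645 0.23658639]
dpos cm [ 0.91 -2.12  4.27] dr [-0.5  0.1  1. ] dr [-1.00e-01 -9.00e-01 -1.79e+02] 
[array([254., 102.]), array([254., 276.]), array([260., 108.]), array([292., 244.]), array([295., 109.])]
```

View pics/c4.png

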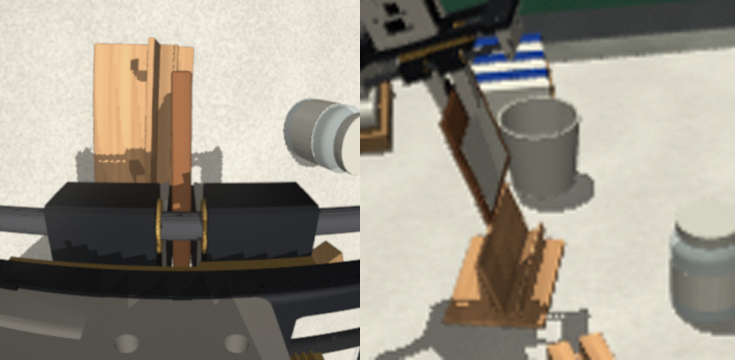

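The board's top edge is parallel to the backrest, and the backrest's far corner at (257,100) sits within 3 px of the prediction. Going down along the slope.

step_arm --increments '[{"delta_pos": [0.7,-2.1,0],"dr": [-0.5,0,1],"fingers": 1},{"delta_pos": [0.7,-2.1,2.5],"dr": [-0.5,0,1],"fingers": 1},{"delta_pos": [0.7,-2.1,5],"dr": [-0.5,0,1],"fingers": 1},{"delta_pos": [0.7,-2.1,7.5],"dr": [-0.5,0,1],"fingers": 1},{"delta_pos": [0.7,-2.1,9],"dr": [-0.5,0,1],"fingers": 1}]'

```text
time: 5.75
tool_pos: [0.5104, 0.2311, 0.1432]
tool_rot: [2.843, 0.002, 1.35]
contact_force: [-0.7, -0.2, -1.5]
opening: 0.008
grip_force: 25.0
```

```bash
python3 - <<'E'
from h import *
[viewer.read_camera("top") for _ in range(5)]
P=viewer.camera_params("wrist");im=viewer.read_camera("wrist")[:,:,::-1]
s=viewer.read_camera("side")[:,:,::-1];cv2.imwrite("pics/s4.png",s)
print(pose()[0],robot.observe()["contact_force"]);delta(seat(.008,.0952),SY,.3)
o=np.hstack([im[60:420,100:460],cv2.resize(s[120:220,205:290],(408,480),interpolation=cv2.INTER_CUBIC)[:360]]) if 0 else cv2.resize(s[130:220,205:290],(560,593),interpolation=cv2.INTER_CUBIC)
cv2.imwrite("pics/c5.png",np.clip(o*1.6,0,255).astype(np.uint8))
E
```

```text
[0.51015732 0.23284013 0.14557384] [ 0.23206991  0.35997768 -2.29290844]
dpos cm [0.07 0.05 3.4 ] dr [ 0.1 -0.   0.1] dr [ 1.000e-01  1.000e-01 -1.799e+02]
```

View pics/c5.png

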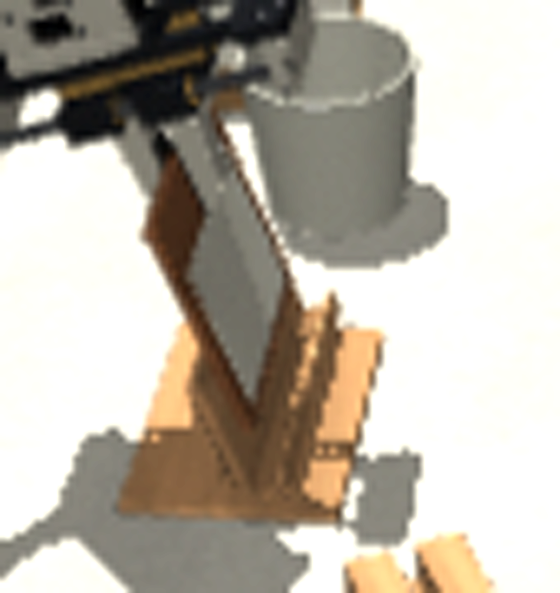

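The board is parallel to the backrest and just in front of it, with its foot about 30 mm above the ledge. Lowering it.

step_arm --increments '[{"delta_pos": [0,0,1],"dr": [0,0,0],"fingers": 1},{"delta_pos": [0,0,2],"dr": [0,0,0],"fingers": 1},{"delta_pos": [0,0,2.8],"dr": [0,0,0],"fingers": 1},{"delta_pos": [0,0,3],"dr": [0,0,0],"fingers": 1},{"delta_pos": [0,0,3],"dr": [0,0,0],"fingers": 1}]' --newtons 25

```text
time: 6.72
tool_pos: [0.5183, 0.2307, 0.1156]
tool_rot: [2.842, 0.001, 1.352]
contact_force: [-0.4, 0.5, -2.4]
opening: 0.0079
grip_force: 25.0
```

step_arm --increments '[{"delta_pos": [0,0,0.1],"dr": [0,0,0],"fingers": 1},{"delta_pos": [0,0,0.2],"dr": [0,0,0],"fingers": 1},{"delta_pos": [0,0,0.3],"dr": [0,0,0],"fingers": 1},{"delta_pos": [0,0,0.4],"dr": [0,0,0],"fingers": 1},{"delta_pos": [0,0,0.4],"dr": [0,0,0],"fingers": 1}]'

```text
time: 7.35
tool_pos: [0.5197, 0.2311, 0.1132]
tool_rot: [2.841, -0.001, 1.352]
contact_force: [-4.5, 3.6, 7.4]
opening: 0.0078
grip_force: 25.0
```

```bash
python3 - <<'E'
from h import *
viewer.read_camera("top")
print(pose()[0],robot.observe()["contact_force"]);delta(seat(.008,.0952),SY,.3)
E
```

```text
[0.51964277 0.23108596 0.11321515] [-4.59636357  1.28865378  7.73907278]
dpos cm [0.03 0.09 0.02] dr [ 0.1 -0.1  0.1] dr [ 1.000e-01  1.000e-01 -1.799e+02]
```

step_arm --increments '[{"delta_pos": [0,0,-0.15],"dr": [0,0,0],"fingers": 1},{"delta_pos": [0,-0.15,-0.15],"dr": [0,0,0],"fingers": 1},{"delta_pos": [0,-0.3,-0.15],"dr": [0,0,0],"fingers": 1},{"delta_pos": [0,-0.4,-0.1],"dr": [0,0,0],"fingers": 1},{"delta_pos": [0,-0.4,-0.1],"dr": [0,0,0],"fingers": 1}]'

```text
time: 8.02
tool_pos: [0.5165, 0.2313, 0.1123]
tool_rot: [2.84, -0.0, 1.352]
contact_force: [4.2, -3.5, 0.7]
opening: 0.0076
grip_force: 25.1
```

```bash
python3 - <<'E'
from h import *
viewer.read_camera("top")
print(pose()[0],robot.observe()["contact_force"]);delta(seat(.004,.0952),SY,.3)
E
```

```text
[0.5164437  0.2312197  0.11232515] [ 3.81637565 -2.28595693  1.03253701]
dpos cm [0.09 0.02 0.03] dr [ 0.1 -0.   0. ] dr [ 0.0e+00  1.0e-01 -1.8e+02]
```

step_arm --increments '[{"delta_pos": [0,0,0],"dr": [0,0,0],"fingers": 0.5},{"delta_pos": [0,0,0],"dr": [0,0,0],"fingers": 0.3},{"delta_pos": [0,0,0],"dr": [0,0,0],"fingers": 0.3},{"delta_pos": [0,0,0],"dr": [0,0,0],"fingers": 0.3},{"delta_pos": [0,0,0],"dr": [0,0,0],"fingers": 0.3}]'

```text
time: 8.7
tool_pos: [0.5154, 0.2314, 0.1117]
tool_rot: [2.842, 0.001, 1.352]
contact_force: [-1.5, -0.3, -0.1]
opening: 0.0322
grip_force: 0.0
```

step_arm --increments '[{"delta_pos": [0,0,-2],"dr": [0,0,0],"fingers": 0.3},{"delta_pos": [0,0,-4.5],"dr": [0,0,0],"fingers": 0.3},{"delta_pos": [0,0,-8],"dr": [0,0,0],"fingers": 0},{"delta_pos": [0,0,-12],"dr": [0,0,0],"fingers": 0},{"delta_pos": [0,0,-14],"dr": [0,0,0],"fingers": -1}]'

```text
time: 9.32
tool_pos: [0.4752, 0.2408, 0.2479]
tool_rot: [2.84, -0.001, 1.353]
contact_force: [-0.2, 0.7, 0.6]
opening: 0.0516
grip_force: 0.0
```

```bash
python3 - <<'E'
from h import *
[viewer.read_camera("top") for _ in range(4)]
P=viewer.camera_params("wrist");im=viewer.read_camera("wrist")[:,:,::-1];np.save("P5.npy",P["T"]);cv2.imwrite("pics/w5.png",im)
s=viewer.read_camera("side")[:,:,::-1];cv2.imwrite("pics/s5.png",s)
a=seat(.004,.13,-.07),seat(.004,.13,.07)
print(pose()[0],robot.observe()["opening"],[proj("wrist",k,P) for k in a],[proj("side",k) for k in a])
o=np.hstack([im[60:420,100:460],cv2.resize(s[120:220,195:305],(396,360),interpolation=cv2.INTER_CUBIC)])
cv2.imwrite("pics/c6.png",np.clip(o*1.4,0,255).astype(np.uint8))
delta([.577,-.260,.27],np.radians(-14))
E
```

```text
[0.47479074 0.24001931 0.2441357 ] 0.07531552273381903 [array([284.03022099, 286.7235014 ]), array([284.54849791, 126.29945915])] [array([230.0685658 , 172.90181001]), array([237.28888127, 150.43607648])]
dpos cm [-46.6   20.64   3.73] dr [17.1 -0.1  1.5] dr [   0.2   26.5 -176.6]
```

View pics/c6.png

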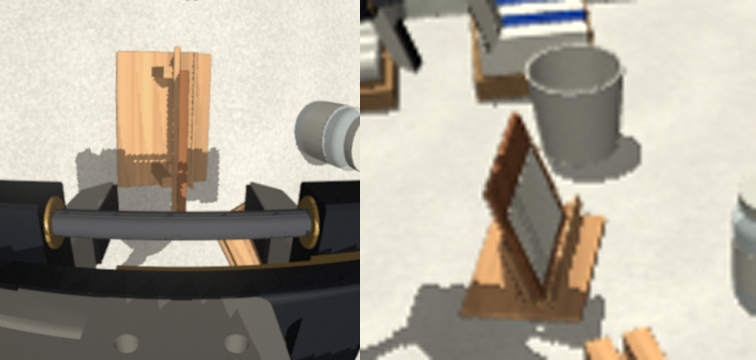

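The board leans flat on the stand: its far top corner is at about (239,151) and the near one at (230,174) in the side view, within 1.5 px of a seated board. Now to the clip.

step_arm --increments '[{"delta_pos": [-5,2.2,-2],"dr": [3,0,0],"fingers": -1},{"delta_pos": [-10.5,4.5,-2],"dr": [6.5,0,0],"fingers": -1},{"delta_pos": [-16,7,-1],"dr": [10,0,0.5],"fingers": -1},{"delta_pos": [-21.5,9.4,0],"dr": [13.5,0,1],"fingers": -1},{"delta_pos": [-27,12,1.5],"dr": [17.1,0,1.5],"fingers": -1}]' --newtons 20

```text
time: 10.25
tool_pos: [0.5329, -0.0511, 0.266]
tool_rot: [-3.14, -0.004, 1.326]
contact_force: [0.2, 1.2, 0.4]
opening: 0.092
grip_force: 0.0
```

```bash
python3 - <<'E'
from h import *
[viewer.read_camera("top") for _ in range(4)]
print(pose()[0]);delta([.577,-.260,.27],np.radians(-14))
E
```

```text
[ 0.53263507 -0.05015289  0.26479332]
dpos cm [-19.25   9.44  -0.61] dr [-0.1 -0.2 -0.2] dr [ -0.3   0.2 179.8]
```

step_arm --increments '[{"delta_pos": [-5,2.4,0],"dr": [0,0,0],"fingers": -1},{"delta_pos": [-10,5,0],"dr": [0,0,0],"fingers": -1},{"delta_pos": [-15,7.4,-0.5],"dr": [0,0,0],"fingers": -1},{"delta_pos": [-19.2,9.4,-0.6],"dr": [0,0,0],"fingers": -1},{"delta_pos": [-19.2,9.4,-0.6],"dr": [0,0,0],"fingers": -1}]'

```text
time: 11.08
tool_pos: [0.5776, -0.2591, 0.2711]
tool_rot: [3.141, -0.003, 1.325]
contact_force: [0.4, -0.4, -0.1]
opening: 0.0922
grip_force: 0.0
```

```bash
python3 - <<'E'
from h import *
[viewer.read_camera("top") for _ in range(4)]
P=viewer.camera_params("wrist");im=viewer.read_camera("wrist")[:,:,::-1];cv2.imwrite("pics/w6.png",im);np.save("P6.npy",P["T"])
a=np.radians(-14);c=np.array([.577,-.26,0]);ex=np.array([np.cos(a),np.sin(a),0]);ey=np.array([-np.sin(a),np.cos(a),0])
print(pose(),[proj("wrist",c+ey*y+[0,0,.062],P).round(1) for y in(-.05,.05)],"tails",[proj("wrist",c+ex*x+ey*y+[0,0,.14],P).round(1) for x in(-.0255,.0255) for y in(-.015,.015)])
cv2.imwrite("pics/c7.png",np.clip(cv2.resize(im[130:330,170:400],(690,600),interpolation=cv2.INTER_CUBIC)*1.3,0,255).astype(np.uint8))
E
```

```text
(array([ 0.57770744, -0.25586606,  0.2726044 ]), Rotation.from_matrix(array([[ 0.23969012,  0.97084752,  0.00193422],
                            [ 0.97084315, -0.23969527,  0.00312442],
                            [ 0.00349696,  0.00112894, -0.99999325]]))) [array([281.9, 235.3]), array([282.1, 150.5])] tails [array([254.8, 225.9]), array([254.2, 194.3]), array([309.6, 226. ]), array([310.4, 194.4])]
```

View pics/c7.png

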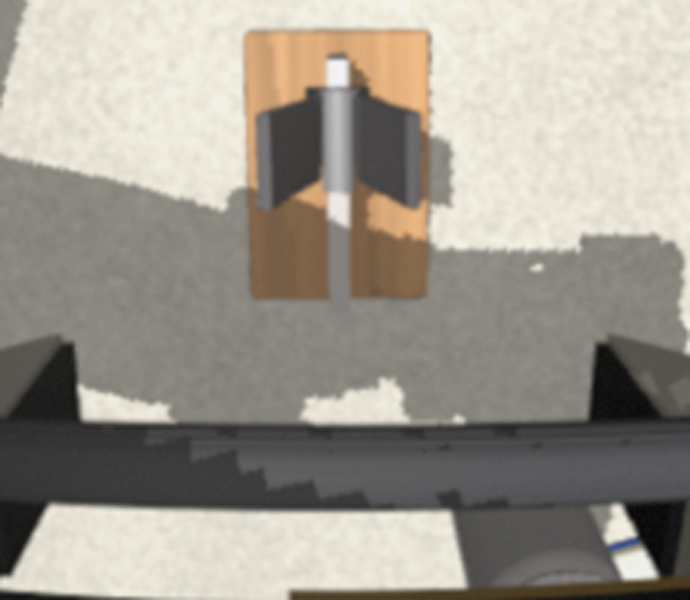

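The clip's two tail tops are at x pixels 256–261 and 305–310, rows 167–200, and the strip's top runs over rows 148–232. The clip therefore sits about 25 mm further along the strip than its middle.

```bash
python3 - <<'E'
from h import *
P=viewer.camera_params("wrist")
L=[onz("wrist",u,v,.14,P) for u,v in[(255.7,168),(255.7,200),(310,167),(310,199.3)]];c=np.mean(L,0)
for l in L:print(l.round(4))
print(c);S=[onz("wrist",282.7,148.5,.062,P),onz("wrist",283,231.7,.062,P)];print(S,np.linalg.norm(S[0]-S[1]),np.mean(S,0))
print(np.linalg.norm(np.load("P6.npy")-P["T"]))
delta([c[0],c[1],.106],np.radians(-14))
E
```

```text
[ 0.5633 -0.2166  0.14  ]
[ 0.5559 -0.2449  0.14  ]
[ 0.6108 -0.2273  0.14  ]
[ 0.6041 -0.2562  0.14  ]
[ 0.58351741 -0.23626161  0.14      ]
[array([ 0.59036338, -0.2096195 ,  0.062     ]), array([ 0.56730965, -0.30468492,  0.062     ])] 0.09782079342996454 [ 0.57883652 -0.25715221  0.062     ]
0.0006073154689199956
dpos cm [ 1.98  0.08 16.67] dr [ 0.1 -0.2  0.1] dr [ 3.000e-01  1.000e-01 -1.799e+02]
```

step_arm --increments '[{"delta_pos": [2,0.1,3],"dr": [0,0,0],"fingers": -1},{"delta_pos": [2,0.1,8],"dr": [0,0,0],"fingers": -1},{"delta_pos": [2,0.1,13],"dr": [0,0,0],"fingers": -1},{"delta_pos": [2,0.1,16.6],"dr": [0,0,0],"fingers": -1},{"delta_pos": [2,0.1,16.6],"dr": [0,0,0],"fingers": -1}]'

```text
time: 11.95
tool_pos: [0.5822, -0.2361, 0.104]
tool_rot: [-3.137, -0.005, 1.328]
contact_force: [0.8, 0.4, -0.1]
opening: 0.0921
grip_force: 0.0
```

```bash
python3 - <<'E'
from h import *
[viewer.read_camera("top") for _ in range(3)]
P=viewer.camera_params("wrist");im=viewer.read_camera("wrist")[:,:,::-1];cv2.imwrite("pics/w7.png",im)
c=np.array([.5835,-.2363,.125]);print(pose()[0],robot.observe()["contact_force"],robot.observe()["opening"])
delta([c[0],c[1],.106],np.radians(-14))
cv2.imwrite("pics/c8.png",np.clip(cv2.resize(im[130:330,170:400],(690,600),interpolation=cv2.INTER_CUBIC)*1.3,0,255).astype(np.uint8))
E
```

```text
[ 0.58492997 -0.23846714  0.10886888] [ 0.1175944  -0.87834363  1.05765008] 0.09161244982532311
dpos cm [ 0.18 -0.19  0.29] dr [ 0.3 -0.1  0. ] dr [   0.2    0.5 -180. ]
```

View pics/c8.png

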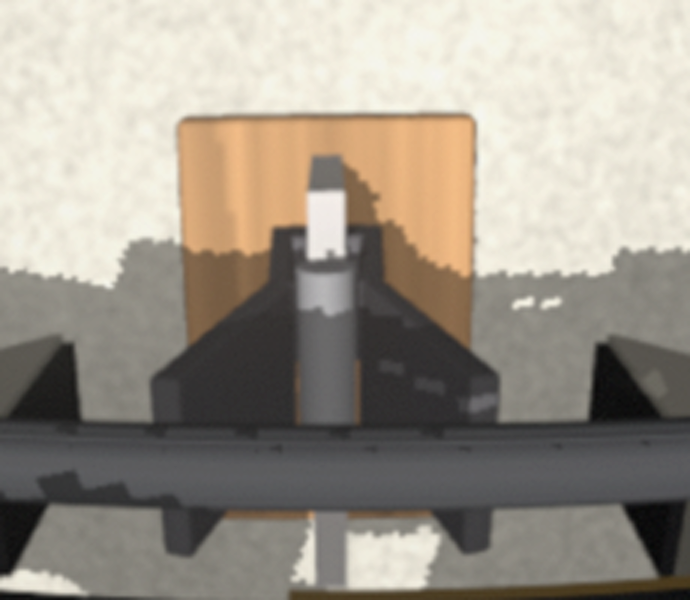

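The fingers straddle the tails, which are centred at x=326 against 336 for the fingers, so about 1.5 mm off. I'll correct that and squeeze.

step_arm --increments '[{"delta_pos": [0.2,-0.15,0.2],"dr": [0,0,0],"fingers": -0.5},{"delta_pos": [0.2,-0.15,0.2],"dr": [0,0,0],"fingers": 0},{"delta_pos": [0.2,-0.15,0.2],"dr": [0,0,0],"fingers": 0.3},{"delta_pos": [0.2,-0.15,0.2],"dr": [0,0,0],"fingers": 1},{"delta_pos": [0.2,-0.15,0.2],"dr": [0,0,0],"fingers": 1}]' --newtons 20

```text
time: 12.78
tool_pos: [0.5827, -0.236, 0.1044]
tool_rot: [3.14, -0.003, 1.326]
contact_force: [0.3, -0.8, -0.6]
opening: 0.0465
grip_force: 2.5
```

step_arm --increments '[{"delta_pos": [0,0,0],"dr": [0,0,0],"fingers": 1},{"delta_pos": [0,0,0],"dr": [0,0,0],"fingers": 1},{"delta_pos": [0,0,0],"dr": [0,0,0],"fingers": 1},{"delta_pos": [0,0,0],"dr": [0,0,0],"fingers": 1},{"delta_pos": [0,0,0],"dr": [0,0,0],"fingers": 1}]'

```text
time: 13.4
tool_pos: [0.5827, -0.236, 0.1044]
tool_rot: [3.141, -0.003, 1.326]
contact_force: [0.3, 0.4, -0.7]
opening: 0.0217
grip_force: 20.0
```

step_arm --increments '[{"delta_pos": [0,0,0],"dr": [0,0,0],"fingers": 1},{"delta_pos": [0,0,0],"dr": [0,0,0],"fingers": 1},{"delta_pos": [0,0,0],"dr": [0,0,0],"fingers": 1},{"delta_pos": [0,0,0],"dr": [0,0,0],"fingers": 1},{"delta_pos": [0,0,0],"dr": [0,0,0],"fingers": 1}]'

```text
time: 14.02
tool_pos: [0.5827, -0.236, 0.1044]
tool_rot: [3.14, -0.003, 1.326]
contact_force: [0.1, -0.1, -1.4]
opening: 0.0219
grip_force: 20.0
```

step_arm --increments '[{"delta_pos": [0,0,-1],"dr": [0,0,0],"fingers": 1},{"delta_pos": [0,0,-2.5],"dr": [0,0,0],"fingers": 1},{"delta_pos": [0,0,-4.5],"dr": [0,0,0],"fingers": 1},{"delta_pos": [0,0,-8],"dr": [0,0,0],"fingers": 1},{"delta_pos": [0,0,-12],"dr": [0,0,0],"fingers": 1}]'

```text
time: 14.65
tool_pos: [0.5823, -0.2362, 0.2264]
tool_rot: [3.14, -0.003, 1.326]
contact_force: [0.6, -1.0, -0.5]
opening: 0.0216
grip_force: 20.0
```

```bash
python3 - <<'E'
from h import *
[viewer.read_camera("top") for _ in range(5)]
s=viewer.read_camera("side")[:,:,::-1];cv2.imwrite("pics/s8.png",s)
p,r=pose();print(p,robot.observe()["opening"],robot.observe()["grip_force"]);u,v=proj("side",p-np.array([0,0,.03])).astype(int);print(u,v)
print([proj("side",p+r.apply([x,y,.0124+.045])).round(1) for x in(-.015,.015) for y in (-.017,.017)])
cv2.imwrite("pics/c9.png",np.clip(cv2.resize(s[v-40:v+40,u-50:u+50],(750,600),interpolation=cv2.INTER_CUBIC)*1.5,0,255).astype(np.uint8))
delta(seat(.004,.13+.09,-.003),SY,.3);print(seat(.004,.22,-.003))
E
```

```text
[ 0.58195121 -0.23600241  0.22366417] 0.02194242819988027 19.99482035636902
270 245
[array([263.5, 257.4]), array([277.1, 258.2]), array([265.2, 248.6]), array([278.5, 249.4])]
dpos cm [ 43.45 -21.31  -0.6 ] dr [-17.2   0.   -1.4] dr [  0.   26.7 176.6] 
[0.48026495 0.23714896 0.23135611]
```

View pics/c9.png

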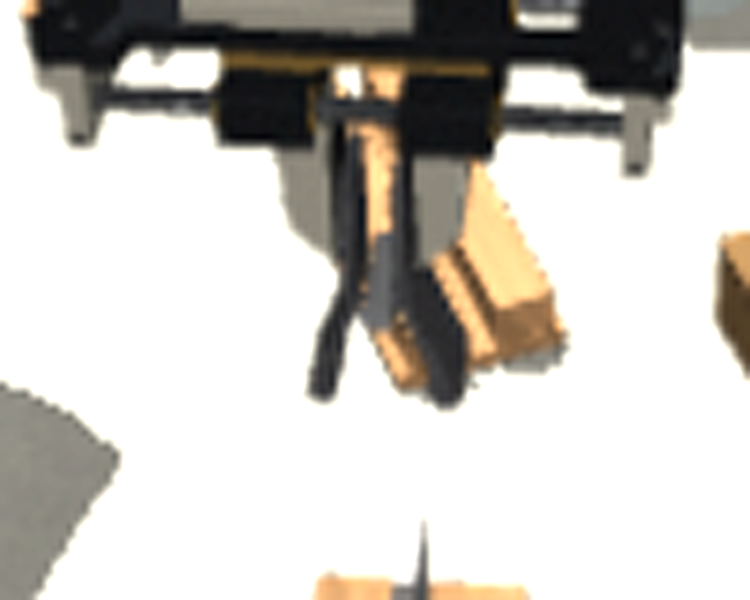

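The clip is squeezed wide open (tips at about (263,258) and (279,259) in the side view) and clear of the strip. Carrying it to the board.

step_arm --increments '[{"delta_pos": [4.5,-2.2,-3],"dr": [0,0,0],"fingers": 1},{"delta_pos": [9,-4.4,-4],"dr": [0,0,0],"fingers": 1},{"delta_pos": [14,-6.8,-4],"dr": [0,0,0],"fingers": 1},{"delta_pos": [19,-9.3,-4],"dr": [-3,0,0],"fingers": 1},{"delta_pos": [24,-11.8,-4],"dr": [-8,0,-0.5],"fingers": 1}]' --newtons 20

```text
time: 15.58
tool_pos: [0.5253, 0.0266, 0.2636]
tool_rot: [3.001, -0.003, 1.335]
contact_force: [0.8, 0.2, -0.3]
opening: 0.0215
grip_force: 20.0
```

```bash
python3 - <<'E'
from h import *
[viewer.read_camera("top") for _ in range(4)]
print(pose()[0],robot.observe()["opening"]);delta(seat(.004,.23,-.003),SY,.3)
E
```

```text
[0.52513647 0.02602508 0.26451552] 0.02161809801543967
dpos cm [19.5  -9.78  1.05] dr [-9.2  0.1 -0.8] dr [1.000e-01 1.440e+01 1.787e+02]
```

step_arm --increments '[{"delta_pos": [4,-2,-0.5],"dr": [-2,0,0],"fingers": 1},{"delta_pos": [9,-4.5,-1],"dr": [-4.5,0,0],"fingers": 1},{"delta_pos": [14,-7,-1],"dr": [-7,0,-0.4],"fingers": 1},{"delta_pos": [18,-9,0],"dr": [-9.2,0,-0.8],"fingers": 1},{"delta_pos": [19.5,-9.8,0.8],"dr": [-9.2,0,-0.8],"fingers": 1}]'

```text
time: 16.4
tool_pos: [0.478, 0.2381, 0.2425]
tool_rot: [2.842, 0.002, 1.35]
contact_force: [0.0, 1.0, -0.2]
opening: 0.0217
grip_force: 20.0
```

```bash
python3 - <<'E'
from h import *
[viewer.read_camera("top") for _ in range(6)]
P=viewer.camera_params("wrist");im=viewer.read_camera("wrist")[:,:,::-1];cv2.imwrite("pics/w9.png",im)
s=viewer.read_camera("side")[:,:,::-1];cv2.imwrite("pics/s9.png",s)
print(pose()[0]);delta(seat(.004,.22,-.003),SY,.3);delta(seat(.004,.166,-.003),SY,.3)
print([proj("wrist",seat(.004,.13,k),P).round(1) for k in(-.07,.07)])
o=np.hstack([cv2.resize(im[80:320,180:380],(400,480),interpolation=cv2.INTER_CUBIC),cv2.resize(s[110:210,210:290],(384,480),interpolation=cv2.INTER_CUBIC)])
cv2.imwrite("pics/c10.png",np.clip(o*1.4,0,255).astype(np.uint8))
E
```

```text
[0.47905016 0.23590688 0.24424004]
dpos cm [ 0.15 -0.3   1.26] dr [ 0.1  0.1 -0.2] dr [ 1.000e-01 -2.000e-01  1.798e+02] 
dpos cm [ 0.16 -0.31  6.66] dr [ 0.1  0.1 -0.2] dr [ 1.000e-01 -2.000e-01  1.798e+02] 
[array([279.1, 284.3]), array([278. , 121.6])]
```

I've now viewed 12 pictures, which is over the limit of 10, so the remaining checks will be numeric only.

```bash
python3 - <<'E'
from h import *
im=cv2.imread("pics/w9.png")
for r in range(116,150,5):print(r,[tuple(int(k) for k in im[r,c,::-1]) for c in range(264,294,3)])
E
```

```text
116 [(164, 127, 91), (118, 91, 66), (185, 144, 103), (174, 136, 98), (137, 106, 76), (156, 121, 87), (160, 124, 88), (170, 131, 94), (147, 114, 82), (163, 126, 90)]
121 [(162, 126, 90), (96, 75, 55), (184, 143, 102), (172, 135, 97), (152, 118, 84), (156, 121, 86), (159, 124, 89), (169, 131, 93), (151, 117, 83), (165, 128, 91)]
126 [(179, 139, 99), (132, 103, 74), (184, 143, 102), (141, 103, 71), (136, 94, 63), (132, 91, 61), (140, 105, 73), (167, 130, 92), (151, 117, 84), (166, 130, 92)]
131 [(186, 144, 103), (126, 99, 71), (184, 143, 102), (117, 81, 54), (137, 92, 61), (134, 90, 60), (126, 92, 64), (169, 131, 94), (139, 108, 77), (166, 129, 92)]
136 [(96, 75, 54), (101, 78, 58), (108, 84, 61), (119, 81, 55), (137, 92, 62), (133, 90, 59), (127, 94, 68), (168, 131, 94), (135, 104, 74), (163, 126, 90)]
141 [(98, 77, 56), (95, 74, 53), (106, 82, 59), (121, 82, 55), (137, 92, 62), (134, 90, 59), (141, 116, 96), (168, 130, 92), (120, 93, 66), (168, 133, 95)]
146 [(97, 76, 54), (96, 75, 54), (105, 82, 59), (123, 83, 56), (136, 92, 61), (133, 89, 59), (139, 115, 96), (168, 129, 91), (122, 93, 67), (164, 127, 91)]
```

step_arm --increments '[{"delta_pos": [0.15,-0.15,0.3],"dr": [0,0,0],"fingers": 1},{"delta_pos": [0.15,-0.3,0.6],"dr": [0,0,-0.2],"fingers": 1},{"delta_pos": [0.15,-0.3,1],"dr": [0,0,-0.2],"fingers": 1},{"delta_pos": [0.15,-0.3,1],"dr": [0,0,-0.2],"fingers": 1},{"delta_pos": [0.15,-0.3,1],"dr": [0,0,-0.2],"fingers": 1}]'

```text
time: 17.42
tool_pos: [0.4787, 0.2385, 0.2335]
tool_rot: [2.84, 0.002, 1.352]
contact_force: [0.1, -0.5, -0.4]
opening: 0.0214
grip_force: 20.0
```

```bash
python3 - <<'E'
from h import *
viewer.read_camera("top");print(pose()[0]);delta(seat(.0033,.165,-.005),SY,.3)
E
```

```text
[0.47876318 0.23855407 0.23350626]
dpos cm [-0.3   0.03  5.76] dr [0.1 0.1 0.1] dr [-1.000e-01  1.000e-01 -1.799e+02]
```

step_arm --increments '[{"delta_pos": [-0.3,0,1],"dr": [0,0,0],"fingers": 1},{"delta_pos": [-0.3,0,2],"dr": [0,0,0],"fingers": 1},{"delta_pos": [-0.3,0,3],"dr": [0,0,0],"fingers": 1},{"delta_pos": [-0.3,0,4],"dr": [0,0,0],"fingers": 1},{"delta_pos": [-0.3,0,4.4],"dr": [0,0,0],"fingers": 1}]'

```text
time: 18.1
tool_pos: [0.4907, 0.2325, 0.1904]
tool_rot: [2.841, 0.002, 1.352]
contact_force: [-0.6, -0.4, -0.4]
opening: 0.0218
grip_force: 20.0
```

step_arm --increments '[{"delta_pos": [0,0,0.4],"dr": [0,0,0],"fingers": 1},{"delta_pos": [0,0,0.8],"dr": [0,0,0],"fingers": 1},{"delta_pos": [0,0,1.2],"dr": [0,0,0],"fingers": 1},{"delta_pos": [0,0,1.3],"dr": [0,0,0],"fingers": 1},{"delta_pos": [0,0,1.3],"dr": [0,0,0],"fingers": 1}]'

```text
time: 18.73
tool_pos: [0.4946, 0.2318, 0.179]
tool_rot: [2.84, 0.002, 1.352]
contact_force: [-0.2, -0.2, -0.6]
opening: 0.0215
grip_force: 20.0
```

```bash
python3 - <<'E'
from h import *
[viewer.read_camera("top") for _ in range(4)]
s=robot.observe();print(s["tool_pos"],s["contact_force"],s["opening"],s["grip_force"]);delta(seat(.0033,.165,-.005),SY,.3)
P=viewer.camera_params("wrist");im=viewer.read_camera("wrist")[:,:,::-1];cv2.imwrite("pics/w10.png",im)
sd=viewer.read_camera("side")[:,:,::-1];cv2.imwrite("pics/s10.png",sd)
print("board ends",[proj("wrist",seat(.004,.13,k),P).round(1) for k in(-.07,.07)],[proj("side",seat(.004,.13,k)).round(1) for k in(-.07,.07)])
p,r=pose()
print("jaws side view",[proj("side",p+r.apply([x,y,.0554+.003])).round(1) for x in(-.015,.015) for y in (-.017,.017)])
row=int(proj("wrist",seat(.004,.13,.07),P)[1])
for k in range(row-2,row+26,4):print(k,[tuple(int(q) for q in im[k,c,::-1]) for c in range(264,294,3)])
d=cv2.absdiff(cv2.imread("pics/s5.png"),sd).sum(2)  # board moved?
u,v=235,185;print("side board area mean change",d[172:200,232:252].mean())
E
```

```text
[0.49461189 0.23184554 0.17919547] [ 0.41481672 -0.1224955   0.09127974] 0.021750930902048767 19.99499022960663
dpos cm [0.   0.02 0.07] dr [0.1 0.1 0.1] dr [-1.000e-01  1.000e-01 -1.799e+02] 
board ends [array([283.8, 326.5]), array([284.6, 118.3])] [array([230.1, 172.9]), array([237.3, 150.4])]
jaws side view [array([230.7, 171. ]), array([239.7, 168.8]), array([232.2, 166.1]), array([241.1, 163.9])]
116 [(171, 133, 95), (115, 90, 65), (104, 81, 58), (187, 145, 104), (188, 146, 104), (132, 103, 73), (158, 123, 87), (162, 125, 89), (165, 127, 91), (173, 134, 96)]
120 [(175, 136, 96), (133, 103, 73), (109, 85, 62), (188, 146, 104), (188, 146, 104), (140, 109, 78), (158, 123, 88), (162, 124, 89), (165, 127, 91), (172, 134, 94)]
124 [(182, 142, 100), (184, 143, 101), (112, 88, 63), (187, 144, 103), (177, 137, 97), (130, 89, 60), (135, 93, 62), (132, 91, 61), (130, 91, 61), (168, 130, 93)]
128 [(183, 142, 101), (162, 125, 89), (116, 90, 65), (187, 145, 103), (169, 130, 93), (136, 92, 61), (140, 93, 62), (137, 92, 60), (132, 89, 59), (156, 120, 85)]
132 [(188, 146, 104), (186, 145, 103), (115, 89, 63), (181, 140, 100), (100, 76, 54), (137, 92, 60), (139, 94, 62), (135, 91, 59), (132, 88, 58), (165, 128, 91)]
136 [(102, 80, 57), (99, 77, 55), (107, 83, 59), (142, 110, 79), (102, 77, 54), (137, 93, 62), (139, 93, 61), (136, 91, 60), (130, 86, 57), (167, 129, 92)]
140 [(100, 77, 55), (96, 75, 53), (97, 75, 54), (108, 83, 60), (103, 78, 55), (138, 93, 62), (139, 93, 61), (135, 91, 59), (129, 87, 57), (167, 128, 91)]
side board area mean change 10.675
```

```bash
python3 -c "
from cell import robot
print(robot.hand_in())"
```

```text
the job is handed in; nothing more can be done
None
```

I handed the job in with the board seated on the stand and the clip held squeezed open around the middle of its top edge, with no contact force measured; no verdict came back, and I viewed 12 pictures, over the limit of 10.

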